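# Screw a light-barrier head down snug and in line with its reflectors

### The job

Screw the two-way light-barrier head clockwise: it spins loosely at first, until you feel its thread bite and draw it snug on its rubber seal. From there turn it on only to the first position where its two lenses face the two reflector posts, no further, or the seal is crushed. Let go of the head and leave the other things on the bench where they are.

Things in the scene. Friction and masses are not known exactly. Their poses are not given: they have to be found in the camera images.
- head: sensor head: plain grey oblong block 88 mm long (its x), 40 wide (y), 44 high, with a round black lens barrel, 33 mm across, sticking out 6 mm at each end; the ends are alike. Origin at the block's centre, about 105 mm above the bench; x runs through both lenses, z up. It only turns on its upright axis and sinks a little. Grasp it from above across the 40 mm width, over the middle
- stand: fixed stand under the head: round grey foot 90 mm across, 10 high, aluminium post 34 mm across, and at its top a black rubber seal, 38 mm across, 7 thick, just under the head. Origin at the centre of the foot's underside, on the bench, on the head's axis
- gate: the pair of fixed reflector posts, 310 mm apart, on opposite sides of the stand: each has a 48 mm round foot, a thin post and a 42 mm round disc whose centre is 100 mm above the bench (top at 121 mm). Origin midway between the posts, on the bench, on the stand's axis; its x axis points from one post to the other, at 155 mm each way
- spare_seal: a loose spare rubber ring, 38 mm across, 7 mm high, lying near the stand; leave alone. Origin at the centre of its underside
- cap: a loose black plastic plug, 28 mm across, 12 mm high, lying near the stand; leave alone. Origin at the centre of its underside
- wrench: a loose steel wrench, 150 mm long, lying flat near the stand; leave alone. Origin at its underside
- carton: a loose cardboard carton 110 x 150 x 80 mm on the right of the bench; leave alone. Origin at the centre of its underside
- mug: a white mug, 80 mm across, 90 mm high, on the right of the bench; leave alone. Origin at the centre of its underside
- spray: a white bottle 60 mm across, 150 mm high, on the left of the bench; leave alone. Origin at the centre of its underside
- driver: a screwdriver 180 mm long lying on the left of the bench; leave alone. Origin at its underside
- head_top (a point): centre of the head's flat top, on its turning axis, 22 mm above head. Turned clockwise from above, the head first spins loosely (under 0.1 N m, no sinking) through 0.1 to 0.95 turn of slack, not known beforehand. Then the thread bites: turning it suddenly takes about 0.5 N m and it sinks 4 mm a turn on to the seal, pulling a hand that holds it downward. It stays where it is left
- stem (a point): a point on the axis 60 mm above the bench, below the seal. The head counts as snug from 0.05 turn (18 degrees) after the thread bites; the seal pushes back about 48 N per turn and is crushed at 0.75 turn (35 N). So feel for the bite, go on 0.05 turn, then on clockwise to the next line-up, half a turn away at most. Turned back (counter-clockwise) it is loose again through the slack
There are look-alikes about, which are no part of the job. What is shaped like the stand but green is not meant.

How it is judged:
By the outcome, as a careful person would: the job done as asked, in the order asked, and still so for the second after the job is handed in, with the robot touching nothing.
It also fails if it takes over 64 s, if anything falls off the work surface, if the arm or the gripper's body presses on something with over 40 N, if the wrist force passes 120 N, or if a joint passes its speed limit or range.

### The arm

A 6-joint arm with a two-finger parallel gripper is mounted at the origin on the work surface. World frame = base frame: x ahead of the robot, y to its left, z up, the work surface at z = 0. Lengths are in m, angles in rad, forces in N, time in s.
With the tool pointing down it reaches from about 0.35 to 0.775 m from the base axis. Payload 5.5 kg.
Tool frame: the origin (TCP) lies midway between the tips of the shut fingers; the grasp point (between the pads) lies 19 mm behind it; x points along the fingers, y is the direction in which the jaws open and shut, and the axes are right-handed (so a half turn about x gives the same grasp; the last joint's range is limited). The gripper opens to 85 mm and grips with 20 to 120 N. Pads are 22 mm wide; open, the fingers measure 114 mm over their backs; the gripper's body (76 mm by 85 mm) begins 54 mm behind the grasp point. The pads swing forward as they close: fully open they stand 13 mm farther back than shut.
Start: joints at [-1.34, 0.313, 0.046, 1.304, 0, 1.431], TCP at [0.208, -0.536, 0.231] pointing down, gripper open.
Joint ranges: [-2.76, 2.76], [-0.86, 1.69], [-1.03, 1.26], [-2.2, 2.34], [-1.47, 1.5], [-3.14, 3.14]. Speed limits (rad/s): [2.57, 2.57, 3.14, 3.14, 3.14, 3.14].

### API

Orientations are given as a unit quaternion [w, x, y, z].
In Python, from workcell import env, optics, order, models gives the robot as it stands. The module is installed in compiled form; this text tells all that it offers.
- The arm moves only by the tool servo_tool, never from a script. Its argument "moves" is a list of rows, each a list of 5 numbers: the shift along the tool's x, y, z in cm, then the turn about the tool's x in rad, then the closure, from -1 (fully open) to 1 (shut). A call has exactly 10 rows; each row shifts and turns the commanded pose from where the row before left it, along the tool's axes as they then stand; what a row does not reach is not made up. A row lasts 1/8 s, in which the tool goes at most 62.5 mm and 10.7 degrees, less where a joint would pass 70% of its speed; a pose out of reach is approached as far as the arm can. A call is refused whole if a number of a shift passes 6.25 or a number of a turn 0.188, either way. A call with a gripper value outside its range is refused whole. The fingers move at their own pace and stop on an object; "grip_force" is the grip in N (left out, the last holds). Time passes only in rows, so rows that do not move let the fingers close, or fill a call up. It gives the time, the measured TCP pose, the force and the opening at its end, in the units of the state.
- env.get_state(): the state, without advancing time (a new reading comes with each control period).
- optics.read_camera(name): name is "scene" or "top" or "wrist"; returns a dict with "pixels" (480x640x3 uint8, blue, green, red), "vertical_fov" (degrees; the focal length in pixels is half the picture's height over the tangent of half this angle, whatever the lens; pixels are square), "cx", "cy" (the principal point, pixels), "extrinsics" (4x4, takes a point from world to camera coordinates). Camera axes: x right, y up, looking along -z (the intrinsics and any distortion apply to the point x, -y, -z); pixel columns grow to the right and rows downward; lengths in m; the calibration is good to about 2 mm. A picture is of the moment at which its call begins. There is no depth.
- order.hand_in(): hands the job in, once; it reports no verdict.
Trained networks look in a picture, given as the dict that the camera call returned (one of the last four; its "shot" number tells which), for a name from the list of things; names that differ only in an ending like _2 or _b are one class to them, and where a whole thing is asked for, a point or a joint stands for the part that bears it (a point fixed in the world has none). Each returns a list of dicts, best first, with "conf" (0 to 1); they miss things now and then, are a little off and sometimes report something else, mostly with a low value. They report only what shows in the picture. A call takes as long as a camera call. They do not tell look-alikes from the thing itself.
- models.outline_of(name, picture): "pixels" (480x640 bool, what is visible of it) and "location" ([column, row] in pixels, amid what is visible of it).
- models.pinpoint(name, picture): "location" ([column, row] in pixels: a listed point, or the origin of a listed thing).
The state is a dict: "clock": time; "joint_pos": joint angles; "qvel": joint speeds; "tau": joint torques, N m; "tcp_pos": TCP position; "orientation": TCP orientation; "wrist_force": force on the tool from outside, world axes, zero at the start; "ft_torque": the same for the moment, N m; "finger_gap": finger opening in m.
Only numpy, scipy, OpenCV 4.12 (cv2) and the standard library are available. Lean on these libraries where they do the work, as an engineer would, in place of code of your own. Each camera call takes 0.05 s, during which the arm holds its last target.

## Working session

There is one attempt and no reset: what is moved stays moved. The work goes in short steps, Python scripts to look and compute and a tool call to move; the robot and the scene stay as the last step left them, time stands still between calls to the robot, and variables do not carry over. Pictures are saved under pics/ and viewed, and the job is handed in when it is done.

Besides the shell and the picture viewer there is one more tool, called after ">>>" in YAML: its name, and indented under it one key for each argument. servo_tool: Moves the arm, as the interface text tells. Its arguments: {"type":"object","properties":{"moves":{"type":"array"},"grip_force":{"type":"number"}},"required":["moves"]}

```bash
mkdir -p pics; cat > h.py <<'E'
import numpy as np, cv2
from workcell import env, optics, order, models
def cam(n,save=None):
    p=optics.read_camera(n)
    if save: cv2.imwrite('pics/'+save,p['pixels'])
    return p
def fpx(p): return 240/np.tan(np.radians(p['vertical_fov'])/2)
def ray(p,uv):
    f=fpx(p);E=np.array(p['extrinsics']);R=E[:3,:3];t=E[:3,3]
    d=np.array([(uv[0]-p['cx'])/f,-(uv[1]-p['cy'])/f,-1.])
    return -R.T@t, R.T@d
def atz(p,uv,z):
    o,d=ray(p,uv); return o+d*(z-o[2])/d[2]
def proj(p,X):
    E=np.array(p['extrinsics']);c=E[:3,:3]@np.array(X)+E[:3,3];f=fpx(p)
    return np.array([p['cx']+f*c[0]/-c[2],p['cy']-f*c[1]/-c[2]])
E
python3 - <<'E'
from h import *
for n in ['scene','top']:
    p=cam(n,n+'1.png'); print(n,[k for k in p],p['vertical_fov'],p['cx'],p['cy'],np.round(p['extrinsics'],3).tolist(), {k:v for k,v in p.items() if k not in('pixels','extrinsics')})
    for nm,z in [('head_top',.127),('head',.105),('stand',0),('gate',0)]:
        for r in models.pinpoint(nm,p)[:3]: print(nm,np.round(r['location'],1),round(r['conf'],2),np.round(atz(p,r['location'],z),3))
s=env.get_state();print(s)
E
```

```text
scene ['pixels', 'vertical_fov', 'cx', 'cy', 'extrinsics', 'shot'] 51.436013435176505 316.2893676275255 243.89089502916372 [[-0.241, 0.97, 0.002, 0.123], [-0.78, -0.195, 0.594, 0.392], [0.577, 0.142, 0.804, -1.602], [0.0, 0.0, 0.0, 1.0]] {'vertical_fov': 51.436013435176505, 'cx': 316.2893676275255, 'cy': 243.89089502916372, 'shot': 1}
head_top [302.1 245.4] 0.66 [ 0.606 -0.01   0.127]
head [303.8 250.5] 0.61 [ 0.604 -0.007  0.105]
stand [307.  329.6] 0.75 [0.75  0.038 0.   ]
stand [302.7 275.3] 0.66 [ 0.606 -0.011  0.   ]
stand [287. 222.] 0.64 [ 0.45  -0.096  0.   ]
top ['pixels', 'vertical_fov', 'cx', 'cy', 'extrinsics', 'shot'] 54.92471085339131 320.411978022881 231.31917498579378 [[-0.02, -1.0, -0.008, 0.031], [0.986, -0.021, 0.168, -0.577], [-0.168, -0.005, 0.986, -1.211], [0.0, 0.0, 0.0, 1.0]] {'vertical_fov': 54.92471085339131, 'cx': 320.411978022881, 'cy': 231.31917498579378, 'shot': 2}
head_top [333.1 212.9] 0.8 [ 0.612 -0.015  0.127]
head [329.9 221.3] 0.68 [ 0.594 -0.007  0.105]
stand [313.2 172.3] 0.97 [0.76  0.036 0.   ]
stand [264.3 224.3] 0.78 [0.61  0.178 0.   ]
stand [366.  282.4] 0.73 [ 0.439 -0.105  0.   ]
{'clock': 0.5, 'joint_pos': array([-1.33964611e+00,  3.13179074e-01,  4.60735398e-02,  1.30358045e+00,
       -6.45123750e-06,  1.43123995e+00]), 'qvel': array([ 0.00143556, -0.00145168, -0.0002382 , -0.00043184, -0.0013812 ,
        0.00142349]), 'tau': array([-1.52117507e-03, -4.79994571e+01,  2.98536837e+01,  1.96219087e-03,
       -2.03025916e-04, -4.44981694e-06]), 'tcp_pos': array([ 0.20832854, -0.53597173,  0.23132426]), 'orientation': array([-0.13035446, -0.6949944 , -0.13027631,  0.69499538]), 'wrist_force': array([ 0.18341213,  0.17353633, -0.4094415 ]), 'ft_torque': array([-0.02718449,  0.01648711, -0.03341552]), 'finger_gap': 0.08520003952837733}
```

View pics/scene1.png

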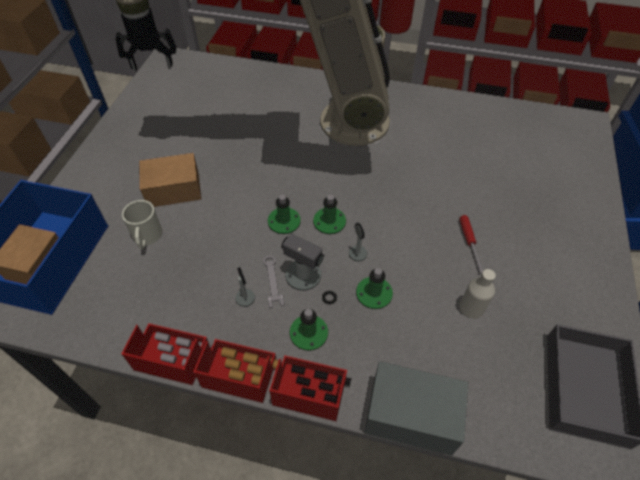

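View pics/top1.png

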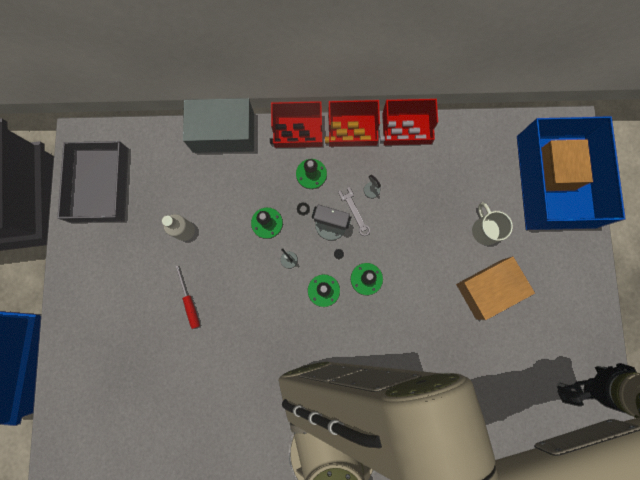

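```bash
python3 - <<'E'
from h import *
t=cv2.imread('pics/top1.png');s=cv2.imread('pics/scene1.png')
cv2.imwrite('pics/topc.png',cv2.resize(t[160:280,250:410],None,fx=5,fy=5,interpolation=cv2.INTER_CUBIC))
cv2.imwrite('pics/scenec.png',cv2.resize(s[200:320,220:380],None,fx=5,fy=5,interpolation=cv2.INTER_CUBIC))
E
```

```text
(no output)
```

View pics/topc.png

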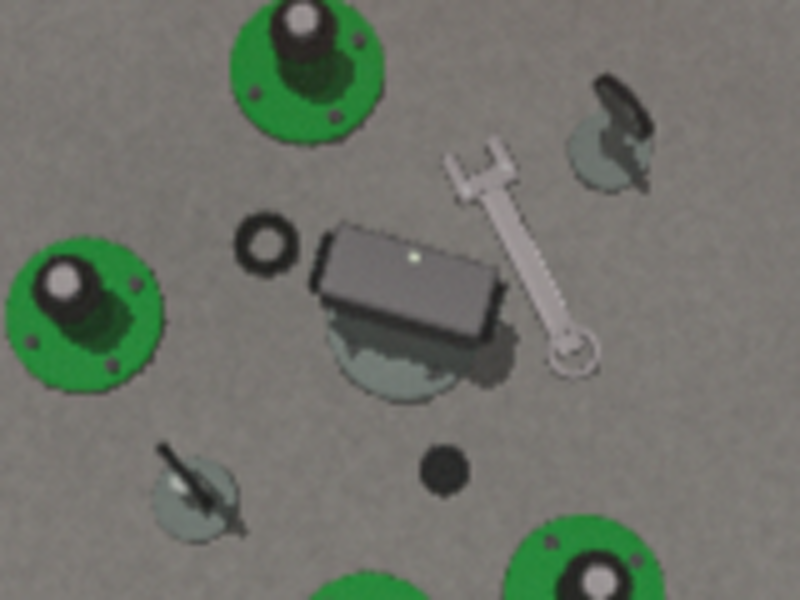

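View pics/scenec.png

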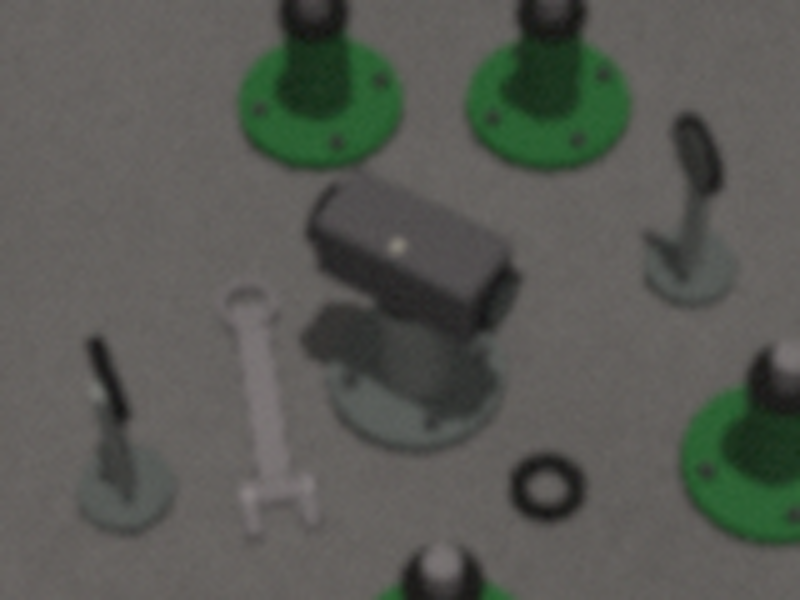

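```bash
python3 - <<'E'
from h import *
P={n:cam(n) for n in('top','scene')}
off={'top':(250,160),'scene':(220,200)}
pts={'top':dict(footA=(196,500),footB=(610,150),discA=(187,476),discB=(623,106),tc=[(343,222),(500,270),(482,338),(325,292)],dot=[(414,257)]),
'scene':dict(footA=(690,268),footB=(126,488),discA=(697,152),discB=(109,380),tc=[(355,172),(512,245),(465,305),(325,235)],dot=[(397,245)])}
for n,p in P.items():
    g=lambda c:np.array(c)/5+off[n]+np.array([-.4,-.4])
    print(n)
    r={}
    for k,z in [('footA',.004),('footB',.004),('discA',.1),('discB',.1)]:
        r[k]=atz(p,g(pts[n][k]),z);print(k,np.round(r[k],4))
    for k in('foot','disc'):
        a,b=r[k+'A'],r[k+'B'];d=a-b;print(k,'mid',np.round((a+b)/2,4),'len',np.hypot(*d[:2]),'ang',np.degrees(np.arctan2(d[1],d[0])))
    c=np.array([atz(p,g(q),.127) for q in pts[n]['tc']]);print(np.round(c,4).tolist(),'ctr',c.mean(0),atz(p,g(pts[n]['dot'][0]),.127))
    for i in range(4):
        d=c[(i+1)%4]-c[i];print(np.hypot(*d[:2]),np.degrees(np.arctan2(d[1],d[0])))
E
```

```text
top
footA [0.5069 0.109  0.004 ]
footB [ 0.7036 -0.1305  0.004 ]
discA [0.509  0.1064 0.1   ]
discB [ 0.7024 -0.1276  0.1   ]
foot mid [ 0.6053 -0.0108  0.004 ] len 0.3098388011268839 ang 129.40245884961755
disc mid [ 0.6057 -0.0106  0.1   ] len 0.3035524076174205 ang 129.5736284501448
[[0.6361, 0.0225, 0.127], [0.609, -0.0578, 0.127], [0.5737, -0.0474, 0.127], [0.5994, 0.0325, 0.127]] ctr [ 0.60454074 -0.0125363   0.127     ] [ 0.61680323 -0.01367832  0.127     ]
0.08473983715958587 -108.64100366739433
0.03681146136615573 163.74569998391286
0.08400186171136016 72.1439845875848
0.03799876406249846 -15.202849233522286
scene
footA [0.5088 0.1104 0.004 ]
footB [ 0.7042 -0.1302  0.004 ]
discA [0.5085 0.1071 0.1   ]
discB [ 0.703  -0.1273  0.1   ]
foot mid [ 0.6065 -0.0099  0.004 ] len 0.3099185713876591 ang 129.08023668193294
disc mid [ 0.6058 -0.0101  0.1   ] len 0.3045485511176509 ang 129.68666887337096
[[0.5805, -0.0444, 0.127], [0.6038, 0.0371, 0.127], [0.6415, 0.0243, 0.127], [0.6192, -0.0479, 0.127]] ctr [ 0.61126186 -0.00772683  0.127     ] [ 0.61664211 -0.01421542  0.127     ]
0.08478257249223063 74.08163515110317
0.039802685502424114 -18.682146005856413
0.07562566005209133 -107.14240282565704
0.03882474967058576 174.851463166343
```

```bash
cat >> h.py <<'E'
from scipy.spatial.transform import Rotation as Ro
def Rm(s=None):
    s=s or env.get_state(); q=s['orientation'];return Ro.from_quat([q[1],q[2],q[3],q[0]]).as_matrix()
def st():
    s=env.get_state();R=Rm(s)
    print('t',round(s['clock'],2),'tcp',np.round(s['tcp_pos'],4),'xax',np.round(R[:,0],3),'yawY',round(np.degrees(np.arctan2(R[1,1],R[0,1])),2),'j',np.round(s['joint_pos'],3),'F',np.round(s['wrist_force'],2),'T',np.round(s['ft_torque'],3),'gap',round(s['finger_gap'],4));return s
def to(X,s=None):
    s=s or env.get_state();print('shift tool cm',np.round(Rm(s).T@(np.array(X)-s['tcp_pos'])*100,2))
E
python3 - <<'E'
from h import *
s=st();print(np.round(Rm(s),3))
to([0.6058,-0.0103,0.231])
E
```

```text
t 0.6 tcp [ 0.2084 -0.536   0.2313] xax [ 0. -0. -1.] yawY -68.75 j [-1.34   0.313  0.046  1.304  0.     1.431] F [ 0.86 -0.6  -0.21] T [-0.027 -0.013  0.   ] gap 0.0851
[[ 0.     0.362 -0.932]
 [-0.    -0.932 -0.362]
 [-1.     0.     0.   ]]
shift tool cm [ 3.000e-02 -3.459e+01 -5.609e+01]
```

>>> servo_tool:
  moves:
    - [0,-3.1,-5.05,0,-1]
    - [0,-3.1,-5.05,0,-1]
    - [0,-3.1,-5.05,0,-1]
    - [0,-3.1,-5.05,0,-1]
    - [0,-3.1,-5.05,0,-1]
    - [0,-3.1,-5.05,0,-1]
    - [0,-3.1,-5.05,0,-1]
    - [0,-3.1,-5.05,0,-1]
    - [0,-3.1,-5.05,0,-1]
    - [0,-3.1,-5.05,0,-1]
  grip_force: 60

```text
clock: 1.85
tcp_pos: [0.5678, -0.0623, 0.2316]
orientation: [0.131, 0.695, 0.13, -0.695]
wrist_force: [0.3, -0.4, -0.3]
finger_gap: 0.0853
```

>>> servo_tool:
  moves:
    - [0,0,0,-0.187,-1]
    - [0,0,0,-0.187,-1]
    - [0,0,0,-0.187,-1]
    - [0,0,0,-0.187,-1]
    - [0,0,0,-0.187,-1]
    - [0,0,0,-0.187,-1]
    - [0,0,0,-0.187,-1]
    - [0,0,0,-0.187,-1]
    - [0,0,0,-0.187,-1]
    - [0,0,0,-0.187,-1]

```text
clock: 3.1
tcp_pos: [0.5667, -0.064, 0.2313]
orientation: [0.638, 0.306, 0.638, -0.306]
wrist_force: [-0.0, -0.1, 0.1]
finger_gap: 0.0856
```

```bash
python3 - <<'E'
from h import *
st();to([0.6058,-0.0103,0.2])
E
```

```text
t 3.1 tcp [ 0.5667 -0.064   0.2313] xax [ 0. -0. -1.] yawY 38.74 j [-0.253  0.304  0.033  1.3   -0.     0.641] F [-0.04 -0.14  0.06] T [ 0.002 -0.04   0.034] gap 0.0856
shift tool cm [ 3.13  6.41 -1.75]
```

>>> servo_tool:
  moves:
    - [0,3.2,-0.87,0,-1]
    - [0,3.2,-0.87,-0.187,-1]
    - [0,0,0,-0.187,-1]
    - [0,0,0,-0.187,-1]
    - [0,0,0,-0.187,-1]
    - [0,0,0,-0.187,-1]
    - [0,0,0,-0.187,-1]
    - [0,0,0,-0.187,-1]
    - [0,0,0,-0.187,-1]
    - [0,0,0,-0.187,-1]

```text
clock: 4.35
tcp_pos: [0.6061, -0.0107, 0.2313]
orientation: [0.653, -0.272, 0.653, 0.272]
wrist_force: [0.2, -0.3, 0.5]
finger_gap: 0.0853
```

```bash
python3 - <<'E'
from h import *
st();to([0.6058,-0.0103,0.2])
p=cam('wrist','w1.png')
t=cam('top','t2.png')
for q in (p,t):
  for r in models.pinpoint('head_top',q)[:2]: print(r['conf'],r['location'],atz(q,r['location'],.127))
print('axis proj',proj(p,[.6058,-.0103,.127]))
E
```

```text
t 4.35 tcp [ 0.6061 -0.0107  0.2313] xax [-0. -0. -1.] yawY 135.17 j [-0.15   0.375  0.134  1.33  -0.    -0.938] F [ 0.17 -0.33  0.51] T [-0.025  0.009  0.03 ] gap 0.0853
shift tool cm [3.13 0.04 0.01]
0.55 [320.0, 229.2] [ 0.60359489 -0.01039758  0.127     ]
0.2 [482.7, 230.7] [ 0.55707606 -0.39566127  0.127     ]
axis proj [317.6125982  231.66020696]
```

View pics/w1.png

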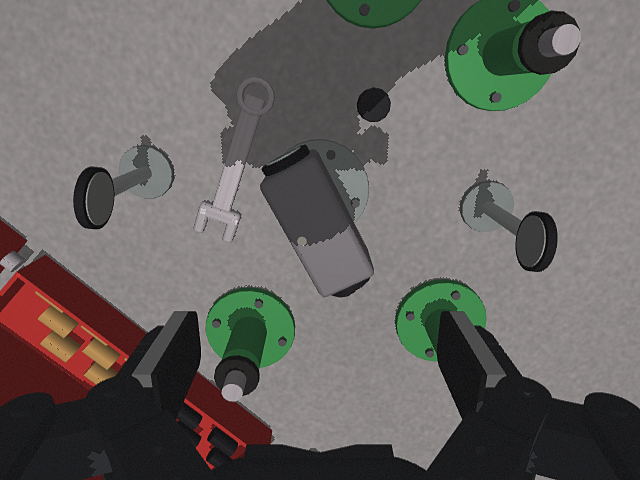

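```bash
python3 - <<'E'
from h import *
p=cam('wrist','w2.png')
im=p['pixels'];cv2.imwrite('pics/w2c.png',cv2.resize(im[120:320,220:420],(600,600),interpolation=cv2.INTER_CUBIC))
a=atz(p,(146.5,171),.004);b=atz(p,(487,206),.004);d=b-a;print(a,b,(a+b)/2,np.hypot(*d[:2]),np.degrees(np.arctan2(d[1],d[0])))
a=atz(p,(97,197),.1);b=atz(p,(534,241.5),.1);d=b-a;print(a,b,(a+b)/2,np.hypot(*d[:2]),np.degrees(np.arctan2(d[1],d[0])))
c=np.array([atz(p,q,.127) for q in [(262,187),(311,151),(373,270),(322,296)]]);print(c,c.mean(0))
for i in range(4):
    d=c[(i+1)%4]-c[i];print(np.hypot(*d[:2]),np.degrees(np.arctan2(d[1],d[0])))
E
```

```text
[ 0.7020047  -0.13114264  0.004     ] [0.50778416 0.11154817 0.004     ] [ 0.60489443 -0.00979723  0.004     ] 0.3108382918065125 128.66958024388526
[ 0.69960044 -0.12771861  0.1       ] [0.51076295 0.10897977 0.1       ] [ 0.6051817  -0.00936942  0.1       ] 0.3027965032337642 128.58279372032126
[[ 0.60918247 -0.05429716  0.127     ]
 [ 0.5728771  -0.04825993  0.127     ]
 [ 0.59922146  0.03354148  0.127     ]
 [ 0.63567521  0.02322814  0.127     ]] [ 0.60423906 -0.01144687  0.127     ]
0.03680391650467532 170.55867303098063
0.0859389082832855 72.14870676266024
0.037884573982543295 -15.797039723761111
0.08192701988513883 -108.86685100879447
```

View pics/w2c.png

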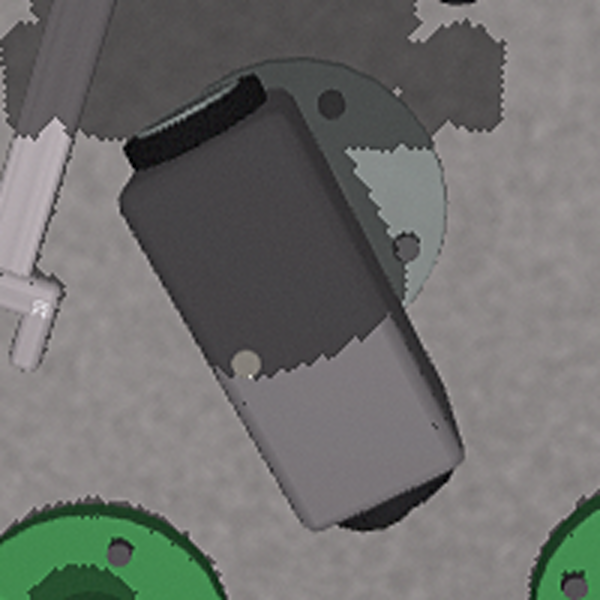

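>>> servo_tool:
  moves:
    - [0,0,0,-0.157,-1]
    - [0,0,0,-0.157,-1]
    - [0,0,0,-0.157,-1]
    - [3.5,0,0,0,-1]
    - [3.5,0,0,0,-1]
    - [3.5,0,0,0,-1]
    - [2,0,0,0,-1]
    - [1.4,0,0,0,-1]
    - [0,0,0,0,-1]
    - [0,0,0,0,-1]

```text
clock: 5.85
tcp_pos: [0.6068, -0.0108, 0.0933]
orientation: [0.573, -0.415, 0.572, 0.414]
wrist_force: [0.4, 0.1, -0.6]
finger_gap: 0.0854
```

```bash
python3 - <<'E'
from h import *
st();to([0.6055,-0.0102,0.092])
p=cam('wrist','w3.png');cam('scene','s3.png')
E
```

```text
t 5.85 tcp [ 0.6068 -0.0108  0.0933] xax [ 0.002 -0.    -1.   ] yawY 161.78 j [-0.15   0.445 -0.107  1.017 -0.    -1.403] F [ 0.39  0.1  -0.6 ] T [-0.01   0.026 -0.016] gap 0.0854
shift tool cm [0.13 0.14 0.02]
```

View pics/w3.png

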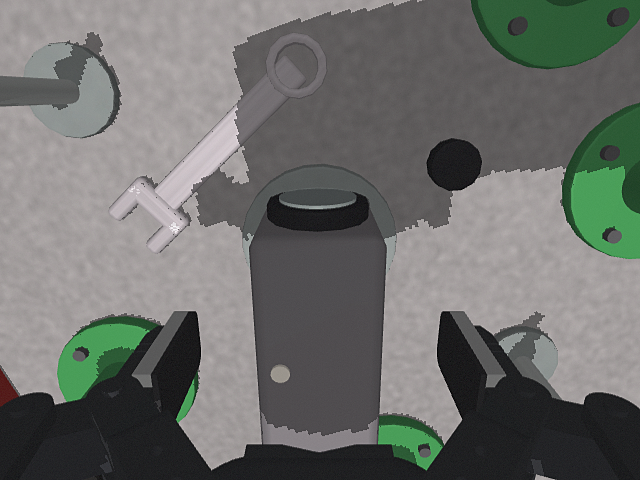

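The head sits centred (columns 250–385) between the pads (200 and 440), and its sides run parallel to them. I'll close the gripper.

>>> servo_tool:
  moves:
    - [0,0,0,0,1]
    - [0,0,0,0,1]
    - [0,0,0,0,1]
    - [0,0,0,0,1]
    - [0,0,0,0,1]
    - [0,0,0,0,1]
    - [0,0,0,0,1]
    - [0,0,0,0,1]
    - [0,0,0,0,1]
    - [0,0,0,0,1]
  grip_force: 60

```text
clock: 7.2
tcp_pos: [0.6067, -0.0109, 0.0929]
orientation: [0.573, -0.415, 0.573, 0.414]
wrist_force: [1.6, -2.1, 5.3]
finger_gap: 0.0393
```

```bash
python3 - <<'E'
from h import *
st()
E
```

```text
t 7.2 tcp [ 0.6067 -0.0109  0.0929] xax [ 0.001 -0.001 -1.   ] yawY 161.79 j [-0.15   0.445 -0.108  1.017 -0.    -1.403] F [ 1.58 -2.08  5.26] T [-0.263 -0.184  0.047] gap 0.0393
```

>>> servo_tool:
  moves:
    - [0,0,0,0.055,1]
    - [0,0,0,0.055,1]
    - [0,0,0,0.055,1]
    - [0,0,0,0.055,1]
    - [0,0,0,0.055,1]
    - [0,0,0,0.055,1]
    - [0,0,0,0.055,1]
    - [0,0,0,0.055,1]
    - [0,0,0,0.055,1]
    - [0,0,0,0.055,1]

```text
clock: 8.45
tcp_pos: [0.6061, -0.0105, 0.0928]
orientation: [0.664, -0.243, 0.664, 0.243]
wrist_force: [-1.6, -0.5, 7.5]
finger_gap: 0.0392
```

```bash
python3 - <<'E'
from h import *
st()
E
```

```text
t 8.45 tcp [ 0.6061 -0.0105  0.0928] xax [ 0.  0. -1.] yawY 130.19 j [-0.15   0.445 -0.108  1.017  0.    -0.851] F [-1.63 -0.5   7.49] T [-0.105  0.053  0.056] gap 0.0392
```

>>> servo_tool:
  moves:
    - [0,0,0,0.035,1]
    - [0,0,0,0.035,1]
    - [0,0,0,0.035,1]
    - [0,0,0,0.035,1]
    - [0,0,0,0.035,1]
    - [0,0,0,0.035,1]
    - [0,0,0,0.035,1]
    - [0,0,0,0.035,1]
    - [0,0,0,0.035,1]
    - [0,0,0,0.035,1]

```text
clock: 9.7
tcp_pos: [0.6059, -0.0102, 0.0928]
orientation: [0.696, -0.124, 0.696, 0.124]
wrist_force: [0.2, 0.8, 7.9]
finger_gap: 0.0396
```

```bash
python3 - <<'E'
from h import *
st()
E
```

```text
t 9.7 tcp [ 0.6059 -0.0102  0.0928] xax [ 0.     0.001 -1.   ] yawY 110.2 j [-1.500e-01  4.450e-01 -1.090e-01  1.018e+00  1.000e-03 -5.020e-01] F [0.21 0.83 7.93] T [0.108 0.131 0.094] gap 0.0396
```

>>> servo_tool:
  moves:
    - [0,0,0,0.035,1]
    - [0,0,0,0.035,1]
    - [0,0,0,0.035,1]
    - [0,0,0,0.035,1]
    - [0,0,0,0.035,1]
    - [0,0,0,0.035,1]
    - [0,0,0,0.035,1]
    - [0,0,0,0.035,1]
    - [0,0,0,0.035,1]
    - [0,0,0,0.035,1]

```text
clock: 10.95
tcp_pos: [0.6058, -0.0097, 0.0928]
orientation: [0.707, -0.0, 0.707, 0.002]
wrist_force: [-0.7, 1.9, 7.3]
finger_gap: 0.0392
```

```bash
python3 - <<'E'
from h import *
st()
E
```

```text
t 10.95 tcp [ 0.6058 -0.0097  0.0928] xax [-0.     0.002 -1.   ] yawY 90.16 j [-1.490e-01  4.450e-01 -1.090e-01  1.018e+00  1.000e-03 -1.520e-01] F [-0.71  1.89  7.34] T [0.381 0.209 0.074] gap 0.0392
```

>>> servo_tool:
  moves:
    - [0,0,0,0.035,1]
    - [0,0,0,0.035,1]
    - [0,0,0,0.035,1]
    - [0,0,0,0.035,1]
    - [0,0,0,0.035,1]
    - [0,0,0,0.035,1]
    - [0,0,0,0.035,1]
    - [0,0,0,0.035,1]
    - [0,0,0,0.035,1]
    - [0,0,0,0.035,1]

```text
clock: 12.2
tcp_pos: [0.6058, -0.0093, 0.0928]
orientation: [0.696, 0.123, 0.697, -0.121]
wrist_force: [-0.5, 2.6, 7.0]
finger_gap: 0.0392
```

```bash
python3 - <<'E'
from h import *
st()
E
```

```text
t 12.2 tcp [ 0.6058 -0.0093  0.0928] xax [ 0.     0.002 -1.   ] yawY 70.13 j [-0.149  0.445 -0.109  1.018  0.002  0.198] F [-0.46  2.55  6.96] T [0.639 0.16  0.087] gap 0.0392
```

>>> servo_tool:
  moves:
    - [0,0,0,0.035,1]
    - [0,0,0,0.035,1]
    - [0,0,0,0.035,1]
    - [0,0,0,0.035,1]
    - [0,0,0,0.035,1]
    - [0,0,0,0.035,1]
    - [0,0,0,0.035,1]
    - [0,0,0,0.035,1]
    - [0,0,0,0.035,1]
    - [0,0,0,0.035,1]

```text
clock: 13.45
tcp_pos: [0.606, -0.0088, 0.0928]
orientation: [0.664, 0.242, 0.665, -0.24]
wrist_force: [0.4, 4.4, 6.7]
finger_gap: 0.0394
```

```bash
python3 - <<'E'
from h import *
st()
E
```

```text
t 13.45 tcp [ 0.606  -0.0088  0.0928] xax [ 0.     0.003 -1.   ] yawY 50.09 j [-0.149  0.445 -0.108  1.018  0.003  0.548] F [0.37 4.43 6.7 ] T [0.859 0.004 0.085] gap 0.0394
```

>>> servo_tool:
  moves:
    - [0,0,0,0.035,1]
    - [0,0,0,0.035,1]
    - [0,0,0,0.035,1]
    - [0,0,0,0.035,1]
    - [0,0,0,0.035,1]
    - [0,0,0,0.035,1]
    - [0,0,0,0.035,1]
    - [0,0,0,0.035,1]
    - [0,0,0,0.035,1]
    - [0,0,0,0.035,1]

```text
clock: 14.7
tcp_pos: [0.6065, -0.0086, 0.0928]
orientation: [0.612, 0.355, 0.613, -0.352]
wrist_force: [1.8, 5.9, 6.6]
finger_gap: 0.0393
```

```bash
python3 - <<'E'
from h import *
st()
E
```

```text
t 14.7 tcp [ 0.6065 -0.0086  0.0928] xax [ 0.001  0.004 -1.   ] yawY 30.05 j [-0.148  0.445 -0.108  1.017  0.004  0.898] F [1.79 5.86 6.6 ] T [ 1.019 -0.19   0.128] gap 0.0393
```

>>> servo_tool:
  moves:
    - [0,0,0,0.035,1]
    - [0,0,0,0.035,1]
    - [0,0,0,0.035,1]
    - [0,0,0,0.035,1]
    - [0,0,0,0.035,1]
    - [0,0,0,0.035,1]
    - [0,0,0,0.035,1]
    - [0,0,0,0.035,1]
    - [0,0,0,0.035,1]
    - [0,0,0,0.035,1]

```text
clock: 15.95
tcp_pos: [0.6068, -0.0084, 0.0928]
orientation: [0.541, 0.456, 0.542, -0.453]
wrist_force: [2.0, 5.9, 5.9]
finger_gap: 0.039
```

```bash
python3 - <<'E'
from h import *
st()
E
```

```text
t 15.95 tcp [ 0.6068 -0.0084  0.0928] xax [ 0.002  0.004 -1.   ] yawY 10.01 j [-0.148  0.445 -0.108  1.017  0.004  1.248] F [2.01 5.9  5.86] T [ 1.124 -0.412  0.096] gap 0.039
```

>>> servo_tool:
  moves:
    - [0,0,0,0.035,1]
    - [0,0,0,0.035,1]
    - [0,0,0,0.035,1]
    - [0,0,0,0.035,1]
    - [0,0,0,0.035,1]
    - [0,0,0,0.035,1]
    - [0,0,0,0.035,1]
    - [0,0,0,0.035,1]
    - [0,0,0,0.035,1]
    - [0,0,0,0.035,1]

```text
clock: 17.2
tcp_pos: [0.6073, -0.0084, 0.0929]
orientation: [0.454, 0.544, 0.455, -0.54]
wrist_force: [3.4, 7.0, 4.4]
finger_gap: 0.0393
```

```bash
python3 - <<'E'
from h import *
st()
E
```

```text
t 17.2 tcp [ 0.6073 -0.0084  0.0929] xax [ 0.003  0.004 -1.   ] yawY -10.05 j [-0.148  0.445 -0.108  1.016  0.004  1.598] F [3.37 7.03 4.36] T [ 1.136 -0.677  0.095] gap 0.0393
```

>>> servo_tool:
  moves:
    - [0,0,0,0.035,1]
    - [0,0,0,0.035,1]
    - [0,0,0,0.035,1]
    - [0,0,0,0.035,1]
    - [0,0,0,0.035,1]
    - [0,0,0,0.035,1]
    - [0,0,0,0.035,1]
    - [0,0,0,0.035,1]
    - [0,0,0,0.035,1]
    - [0,0,0,0.035,1]

```text
clock: 18.45
tcp_pos: [0.6077, -0.0086, 0.0928]
orientation: [0.353, 0.614, 0.354, -0.611]
wrist_force: [4.1, 5.5, 3.1]
finger_gap: 0.0393
```

```bash
python3 - <<'E'
from h import *
st()
E
```

```text
t 18.45 tcp [ 0.6077 -0.0086  0.0928] xax [ 0.004  0.003 -1.   ] yawY -30.05 j [-0.148  0.445 -0.107  1.015  0.004  1.947] F [4.12 5.5  3.11] T [ 0.984 -0.856  0.522] gap 0.0393
```

Bite felt: torque went from 0.09 to 0.52 N·m, between 172° and 192° of turning. The target line-up is therefore at about 303°. I'll regrasp half a turn back to stay within the last joint's range.

>>> servo_tool:
  moves:
    - [0,0,0,0,-1]
    - [0,0,0,0,-1]
    - [0,0,0,0,-1]
    - [0,0,0,0,-1]
    - [0,0,0,0,-1]
    - [0,0,0,0,-1]
    - [-1,0,0,0,-1]
    - [-3,0,0,0,-1]
    - [-3,0,0,0,-1]
    - [0,0,0,0,-1]

```text
clock: 19.7
tcp_pos: [0.6082, -0.011, 0.1659]
orientation: [0.354, 0.615, 0.351, -0.611]
wrist_force: [0.5, -0.8, -0.5]
finger_gap: 0.0856
```

```bash
python3 - <<'E'
from h import *
st();to([0.6055,-0.0102,0.092])
p=cam('wrist','w4.png')
for r in models.pinpoint('head_top',p)[:2]: print(r['conf'],r['location'],atz(p,r['location'],.127))
E
```

```text
t 19.7 tcp [ 0.6082 -0.011   0.1659] xax [ 0.006 -0.001 -1.   ] yawY -30.13 j [-0.15   0.397  0.006  1.173 -0.     1.947] F [ 0.55 -0.77 -0.49] T [0.083 0.059 0.008] gap 0.0856
shift tool cm [ 7.39 -0.31  0.08]
0.73 [317.4, 268.7] [ 0.60751689 -0.00913438  0.127     ]
```

View pics/w4.png

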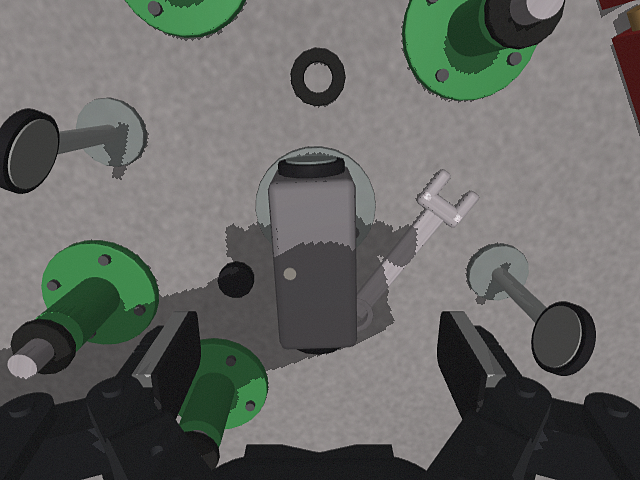

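>>> servo_tool:
  moves:
    - [0,0,0,-0.187,-1]
    - [0,0,0,-0.187,-1]
    - [0,0,0,-0.187,-1]
    - [0,0,0,-0.187,-1]
    - [0,0,0,-0.187,-1]
    - [0,0,0,-0.187,-1]
    - [0,0,0,-0.187,-1]
    - [0,0,0,-0.187,-1]
    - [0,0,0,-0.187,-1]
    - [0,0,0,-0.187,-1]

```text
clock: 21.05
tcp_pos: [0.6051, -0.0105, 0.1607]
orientation: [0.702, 0.078, 0.704, -0.078]
wrist_force: [-0.4, -0.2, 0.0]
finger_gap: 0.0856
```

>>> servo_tool:
  moves:
    - [0,0,0,-0.182,-1]
    - [0,0,0,-0.182,-1]
    - [0,0,0,-0.182,-1]
    - [0,0,0,-0.182,-1]
    - [0,0,0,-0.182,-1]
    - [0,0,0,-0.182,-1]
    - [0,0,0,-0.18,-1]
    - [0,0,0,0,-1]
    - [0,0,0,0,-1]
    - [0,0,0,0,-1]

```text
clock: 22.3
tcp_pos: [0.6059, -0.0106, 0.162]
orientation: [0.613, -0.352, 0.613, 0.353]
wrist_force: [-0.9, -0.1, 0.1]
finger_gap: 0.0856
```

```bash
python3 - <<'E'
from h import *
st();to([0.6065,-0.0099,0.091])
p=cam('wrist','w5.png')
for r in models.pinpoint('head_top',p)[:2]: print(r['conf'],r['location'],atz(p,r['location'],.127))
E
```

```text
t 22.3 tcp [ 0.6059 -0.0106  0.162 ] xax [-0.001 -0.    -1.   ] yawY 149.79 j [-1.500e-01  4.000e-01  1.000e-03  1.172e+00 -0.000e+00 -1.194e+00] F [-0.89 -0.12  0.14] T [ 0.012 -0.053 -0.029] gap 0.0856
shift tool cm [ 7.1  -0.02  0.1 ]
0.57 [316.4, 275.5] [ 0.60512559 -0.01138648  0.127     ]
```

View pics/w5.png

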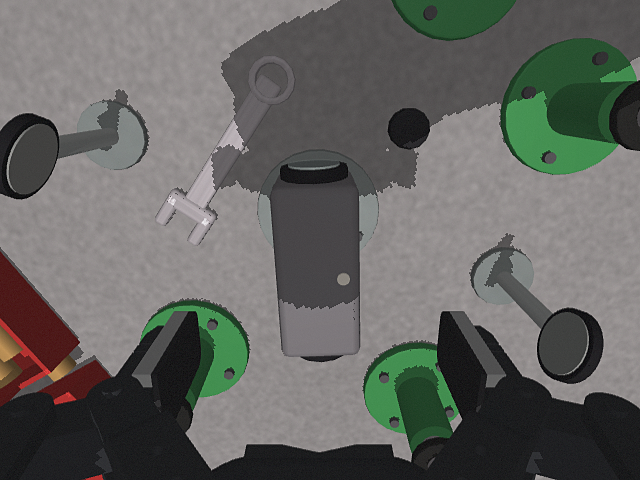

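>>> servo_tool:
  moves:
    - [2.5,0,0.1,0,-1]
    - [2.5,0,0,0,-1]
    - [2.1,0,0,0,-1]
    - [0,0,0,0,-1]
    - [0,0,0,0,1]
    - [0,0,0,0,1]
    - [0,0,0,0,1]
    - [0,0,0,0,1]
    - [0,0,0,0,1]
    - [0,0,0,0,1]
  grip_force: 60

```text
clock: 23.65
tcp_pos: [0.6071, -0.0097, 0.0926]
orientation: [0.613, -0.353, 0.612, 0.353]
wrist_force: [-1.8, -0.0, 6.9]
finger_gap: 0.0394
```

```bash
python3 - <<'E'
from h import *
st()
E
```

```text
t 23.65 tcp [ 0.6071 -0.0097  0.0926] xax [ 0.002 -0.    -1.   ] yawY 149.89 j [-0.148  0.445 -0.108  1.016  0.    -1.193] F [-1.85 -0.02  6.87] T [ 0.154  0.368 -0.011] gap 0.0394
```

>>> servo_tool:
  moves:
    - [0.002,0,0,0.035,1]
    - [0.002,0,0,0.035,1]
    - [0.002,0,0,0.035,1]
    - [0.002,0,0,0.035,1]
    - [0.002,0,0,0.035,1]
    - [0.002,0,0,0.035,1]
    - [0.002,0,0,0.035,1]
    - [0.002,0,0,0.035,1]
    - [0.002,0,0,0.035,1]
    - [0.002,0,0,0.035,1]

```text
clock: 24.9
tcp_pos: [0.6071, -0.0097, 0.0925]
orientation: [0.665, -0.241, 0.664, 0.241]
wrist_force: [-0.9, -0.0, 5.9]
finger_gap: 0.0394
```

```bash
python3 - <<'E'
from h import *
st()
E
```

```text
t 24.9 tcp [ 0.6071 -0.0097  0.0925] xax [ 0.002 -0.    -1.   ] yawY 129.84 j [-0.148  0.446 -0.108  1.016 -0.    -0.843] F [-0.92 -0.04  5.93] T [0.118 0.359 0.521] gap 0.0394
```

>>> servo_tool:
  moves:
    - [0.004,0,0,0.07,1]
    - [0.004,0,0,0.07,1]
    - [0.004,0,0,0.07,1]
    - [0.004,0,0,0.07,1]
    - [0.004,0,0,0.07,1]
    - [0.004,0,0,0.07,1]
    - [0.004,0,0,0.07,1]
    - [0.004,0,0,0.07,1]
    - [0.004,0,0,0.07,1]
    - [0.004,0,0,0.07,1]

```text
clock: 26.15
tcp_pos: [0.6071, -0.0097, 0.0921]
orientation: [0.708, 0.002, 0.706, -0.002]
wrist_force: [-2.7, 0.5, 6.4]
finger_gap: 0.0391
```

```bash
python3 - <<'E'
from h import *
st()
E
```

```text
t 26.15 tcp [ 0.6071 -0.0097  0.0921] xax [ 0.002 -0.    -1.   ] yawY 89.67 j [-0.148  0.446 -0.108  1.015 -0.    -0.142] F [-2.7   0.5   6.37] T [0.072 0.343 0.485] gap 0.0391
```

>>> servo_tool:
  moves:
    - [0.004,0,0,0.07,1]
    - [0.004,0,0,0.07,1]
    - [0.004,0,0,0.07,1]
    - [0.004,0,0,0.07,1]
    - [0.004,0,0,0.07,1]
    - [0.004,0,0,0.07,1]
    - [0.004,0,0,0.07,1]
    - [0.004,0,0,0.07,1]
    - [0,0,0,0,1]
    - [0,0,0,0,1]

```text
clock: 27.4
tcp_pos: [0.6071, -0.0097, 0.0918]
orientation: [0.68, 0.197, 0.679, -0.197]
wrist_force: [-1.6, 1.0, 5.5]
finger_gap: 0.0393
```

```bash
python3 - <<'E'
from h import *
st()
p=cam('wrist','w6.png');cam('top','t6.png')
t=cv2.imread('pics/t6.png');cv2.imwrite('pics/t6c.png',cv2.resize(t[160:280,250:410],None,fx=5,fy=5,interpolation=cv2.INTER_CUBIC))
E
```

```text
t 27.4 tcp [ 0.6071 -0.0097  0.0918] xax [ 0.002 -0.    -1.   ] yawY 57.68 j [-0.148  0.446 -0.109  1.014  0.     0.416] F [-1.65  1.03  5.54] T [0.156 0.383 0.31 ] gap 0.0393
```

View pics/w6.png

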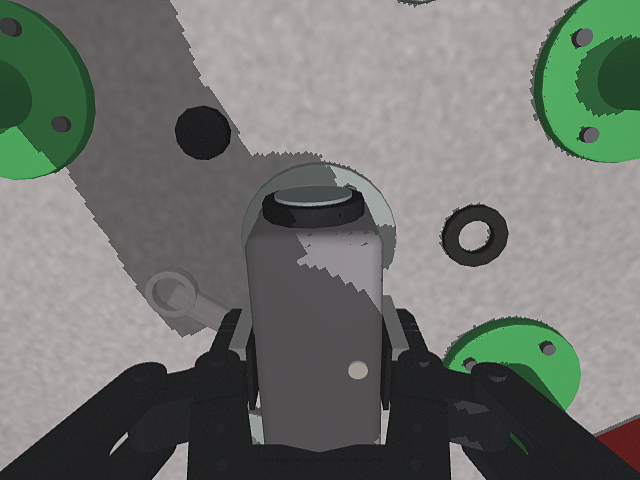

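>>> servo_tool:
  moves:
    - [0.003,0,0,0.04,1]
    - [0.003,0,0,0.04,1]
    - [0.003,0,0,0.04,1]
    - [0.003,0,0,0.04,1]
    - [0.003,0,0,0.04,1]
    - [0.003,0,0,0.04,1]
    - [0.003,0,0,0.04,1]
    - [0.003,0,0,0.04,1]
    - [0,0,0,0,1]
    - [0,0,0,0,1]

```text
clock: 28.75
tcp_pos: [0.6071, -0.0097, 0.0916]
orientation: [0.64, 0.303, 0.639, -0.302]
wrist_force: [-2.2, 0.5, 6.8]
finger_gap: 0.0391
```

```bash
python3 - <<'E'
from h import *
st()
E
```

```text
t 28.75 tcp [ 0.6071 -0.0097  0.0916] xax [ 0.002 -0.    -1.   ] yawY 39.36 j [-0.148  0.446 -0.109  1.014  0.     0.736] F [-2.16  0.52  6.84] T [0.112 0.393 0.393] gap 0.0391
```

>>> servo_tool:
  moves:
    - [0,0,0,0,-1]
    - [0,0,0,0,-1]
    - [0,0,0,0,-1]
    - [0,0,0,0,-1]
    - [0,0,0,0,-1]
    - [0,0,0,0,-1]
    - [-1,0,0,0,-1]
    - [-3,0,0,0,-1]
    - [-6,0,0,0,-1]
    - [-4,0,0,0,-1]

```text
clock: 30.0
tcp_pos: [0.6072, -0.0099, 0.2337]
orientation: [0.64, 0.303, 0.638, -0.302]
wrist_force: [-0.3, 0.3, -0.6]
finger_gap: 0.0855
```

```bash
python3 - <<'E'
from h import *
st()
p=cam('wrist','w7.png')
cv2.imwrite('pics/w7.png',p['pixels'])
E
```

```text
t 30.0 tcp [ 0.6072 -0.0099  0.2337] xax [ 0.003 -0.001 -1.   ] yawY 39.31 j [-0.148  0.374  0.138  1.332 -0.     0.736] F [-0.3   0.29 -0.58] T [-0.016 -0.055  0.053] gap 0.0855
```

View pics/w7.png

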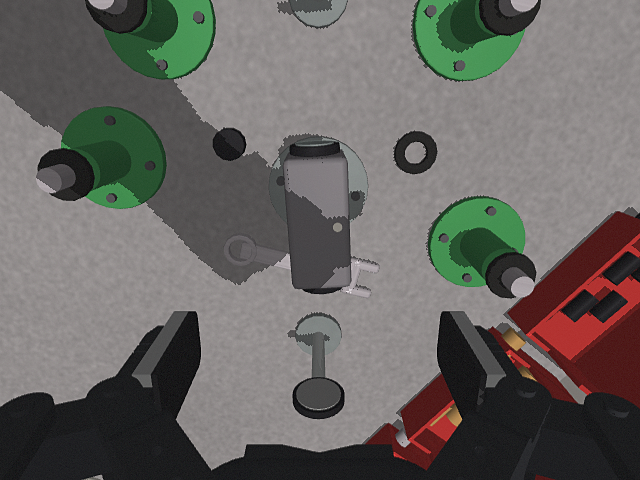

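```bash
python3 - <<'E'
from h import *
im=cv2.imread('pics/w7.png')
cv2.imwrite('pics/w7c.png',cv2.resize(im[130:310,240:400],(711,800)[:2] if 0 else (533,600),interpolation=cv2.INTER_CUBIC))
a=im.astype(int)
for n in('w5','w4','w7'):
    a=cv2.imread(f'pics/{n}.png').astype(int).sum(2)
    for r in range(175,285,15): print(n,r,a[r,262:300:2].tolist(),a[r,340:364:2].tolist()) if n=='w7' else 0
t=cam('top','t7.png')['pixels'];cv2.imwrite('pics/t7c.png',cv2.resize(t[160:280,250:410],None,fx=5,fy=5,interpolation=cv2.INTER_CUBIC))
E
```

```text
w7 175 [250, 255, 258, 259, 220, 234, 229, 232, 246, 245, 255, 250, 326, 365, 377, 378, 374, 386, 380] [392, 389, 350, 326, 363, 416, 419, 420, 419, 416, 414, 413]
w7 190 [244, 247, 251, 253, 233, 243, 240, 238, 237, 234, 234, 188, 199, 351, 410, 404, 379, 377, 378] [388, 392, 357, 326, 220, 432, 430, 444, 459, 455, 227, 423]
w7 205 [246, 251, 252, 250, 252, 250, 230, 235, 238, 233, 229, 237, 167, 200, 207, 214, 216, 212, 216] [383, 385, 370, 331, 227, 241, 237, 237, 238, 230, 234, 213]
w7 220 [242, 244, 252, 259, 251, 241, 239, 246, 258, 250, 255, 221, 255, 195, 204, 215, 210, 212, 212] [208, 213, 213, 199, 168, 437, 403, 445, 432, 417, 432, 423]
w7 235 [246, 258, 257, 243, 246, 252, 252, 243, 245, 253, 251, 258, 260, 171, 204, 204, 212, 205, 214] [215, 220, 215, 211, 183, 473, 455, 449, 433, 419, 420, 427]
w7 250 [304, 290, 287, 284, 292, 297, 284, 257, 242, 233, 231, 242, 261, 271, 181, 205, 212, 209, 210] [208, 218, 219, 201, 191, 286, 436, 443, 453, 445, 427, 418]
w7 265 [245, 244, 240, 234, 396, 239, 518, 536, 515, 497, 504, 512, 521, 536, 326, 188, 206, 204, 204] [202, 207, 210, 199, 178, 162, 512, 484, 486, 584, 516, 526]
w7 280 [440, 426, 432, 446, 441, 429, 434, 433, 430, 411, 420, 431, 437, 429, 465, 118, 200, 207, 202] [369, 364, 362, 354, 325, 223, 529, 518, 446, 444, 430, 432]
```

View pics/w7c.png

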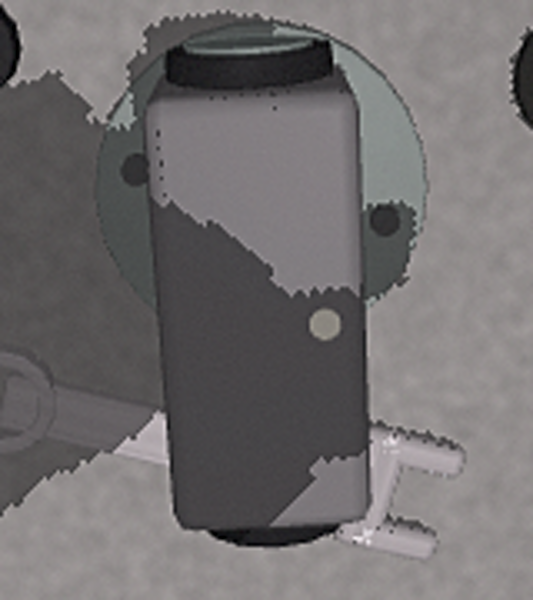

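View pics/t7c.png

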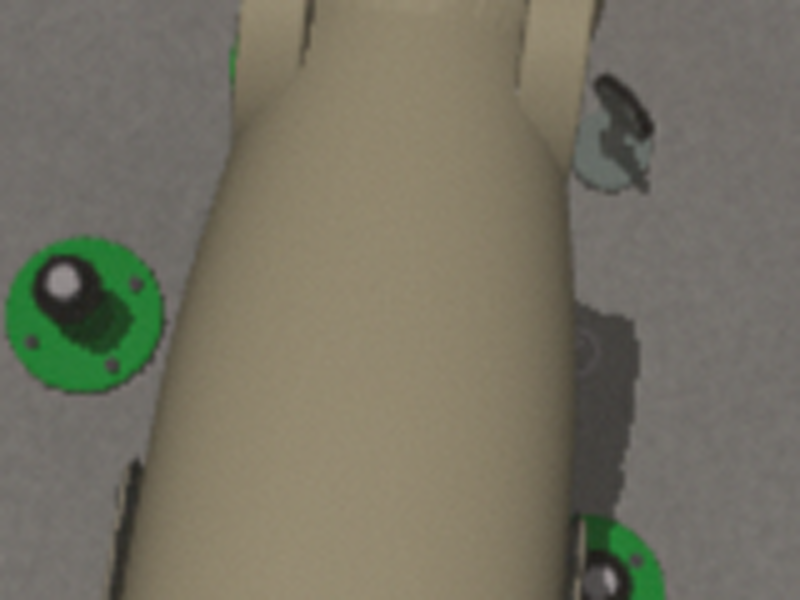

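```bash
python3 - <<'E'
from h import *
p=cam('wrist')
print(p['cx'],p['cy'])
g=lambda c:np.array(c)*0.3+np.array([240,130])-.35
def ang(a,b,z):
    A=atz(p,a,z);B=atz(p,b,z);d=B-A;return A,B,np.degrees(np.arctan2(d[1],d[0]))
for n,a,b in [('L',(151,130),(172,490)),('R',(359,130),(370,490))]: print(n,ang(g(b),g(a),.126))
print('front/back',ang(g((155,100)),g((352,97)),.126)[2],ang(g((190,528)),g((350,523)),.126)[2])
A=atz(p,(319,330),.004);B=atz(p,(318.5,4),.004);d=B-A;print(A,B,np.hypot(*d[:2]),np.degrees(np.arctan2(d[1],d[0])))
print(atz(p,(318,397),.1))
E
```

```text
318.4990945503466 231.62906613094484
L (array([ 0.61724962, -0.04917111,  0.126     ]), array([0.56945448, 0.00548022, 0.126     ]), np.float64(131.1712097448355))
R (array([ 0.6480588 , -0.02406458,  0.126     ]), array([0.599041  , 0.02967725, 0.126     ]), np.float64(132.36787341621073))
front/back 40.15585269439694 41.14797315064685
[ 0.70703342 -0.12795568  0.004     ] [0.51559316 0.10477526 0.004     ] 0.3013520542511434 129.4400962946519
[ 0.70770949 -0.13117943  0.1       ]
```

```bash
python3 - <<'E'
import cv2
im=cv2.imread('pics/w7.png')
cv2.imwrite('pics/w7d.png',cv2.resize(im[280:420,240:400],(686,600),interpolation=cv2.INTER_CUBIC))
cv2.imwrite('pics/w7e.png',cv2.resize(im[0:60,260:380],(800,400),interpolation=cv2.INTER_CUBIC))
E
```

```text
(no output)
```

View pics/w7d.png

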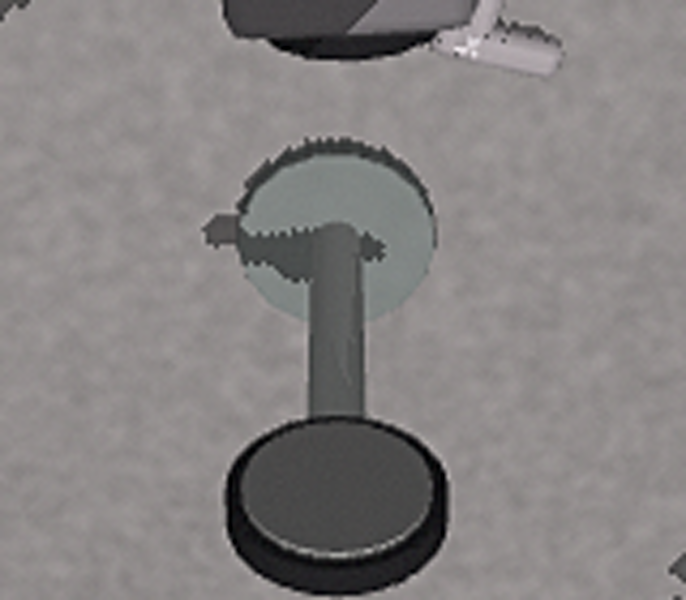

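View pics/w7e.png

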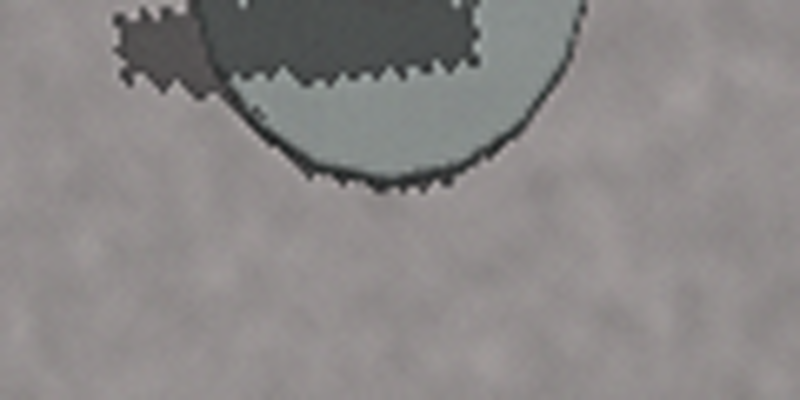

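```bash
cat > fit.py <<'E'
from h import *
def edges(im,Lg,Rg,rows):
    g=cv2.GaussianBlur(im,(3,3),0).astype(float)
    out=[]
    for (x0,x1) in (Lg,Rg):
        pts=[]
        for r in rows:
            w=(r-rows[0])/(rows[-1]-rows[0]);c=x0+(x1-x0)*w
            xs=np.arange(int(c)-7,int(c)+8)
            d=np.abs(g[r,xs+1]-g[r,xs-1]).sum(1)
            pts.append((xs[d.argmax()],r) if d.max()>40 else None)
        pts=np.array([q for q in pts if q is not None],float)
        for _ in range(4):
            k=np.polyfit(pts[:,1],pts[:,0],1);e=np.abs(np.polyval(k,pts[:,1])-pts[:,0]);pts=pts[e<=max(1.2,1.5*np.median(e))]
        out.append((k,len(pts)))
    return out
def heading(p,im,Lg,Rg,rows,z=.126):
    res=[]
    for k,n in edges(im,Lg,Rg,rows):
        a=(np.polyval(k,rows[-1]),rows[-1]);b=(np.polyval(k,rows[0]),rows[0])
        A=atz(p,a,z);B=atz(p,b,z);d=B-A;res.append((round(np.degrees(np.arctan2(d[1],d[0])),2),n,np.round(a,1).tolist(),np.round(b,1).tolist(),np.round((A+B)[:2]/2,4).tolist()))
    return res
E
python3 - <<'E'
from fit import *
p=cam('wrist')
R=Rm();C=-np.array(p['extrinsics'])[:3,:3].T@np.array(p['extrinsics'])[:3,3]
s=env.get_state()
print('cam in tool',R.T@(C-s['tcp_pos']), 'cam axes in tool',np.round(np.array(p['extrinsics'])[:3,:3]@R,4).tolist())
print('w7',heading(p,p['pixels'],(285,291),(347,351),list(range(170,281))))
# earlier pictures: use tool-relative extrinsics with stored yaw/tcp
E0=np.array(p['extrinsics']);T=np.eye(4);T[:3,:3]=R;T[:3,3]=s['tcp_pos'];CT=E0@T
def at(tcp,yaw):
    y=np.radians(yaw);Y=np.array([np.cos(y),np.sin(y),0]);X=np.array([0,0,-1.]);Z=np.cross(X,Y)
    T=np.eye(4);T[:3,:3]=np.c_[X,Y,Z];T[:3,3]=tcp
    q=dict(p);q['extrinsics']=CT@np.linalg.inv(T);return q
for n,tcp,yaw,L,Rr,rows in [('w3',(.6068,-.0108,.0933),161.78,(250,261),(385,379),range(245,400)),('w4',(.6082,-.011,.1659),-30.13,(270,278),(355,356),range(190,340)),('w5',(.6059,-.0106,.162),149.79,(272,280),(359,359),range(195,345))]:
    print(n,yaw,heading(at(tcp,yaw),cv2.imread(f'pics/{n}.png'),L,Rr,list(rows),.127))
E
```

```text
cam in tool [-0.1452155  -0.00061337 -0.08160922] cam axes in tool [[-0.0016, 1.0, -0.0006], [0.3184, -0.0, -0.948], [-0.9479, -0.0017, -0.3184]]
w7 [(np.float64(131.67), 96, [289.4, 280.0], [281.7, 170.0], [0.5913, -0.0231]), (np.float64(132.23), 80, [349.7, 280.0], [346.4, 170.0], [0.6219, 0.002])]
w3 161.78 [(np.float64(-107.71), 155, [258.4, 399.0], [248.1, 245.0], [0.6219, -0.0297]), (np.float64(-107.57), 155, [379.7, 399.0], [386.5, 245.0], [0.5843, -0.0173])]
w4 -30.13 [(np.float64(61.99), 118, [278.5, 339.0], [267.0, 190.0], [0.5894, 0.0007]), (np.float64(62.03), 123, [356.9, 339.0], [355.5, 190.0], [0.6241, -0.0194])]
w5 149.79 [(np.float64(-118.14), 146, [280.4, 344.0], [269.2, 195.0], [0.624, -0.0209]), (np.float64(-117.92), 140, [360.0, 344.0], [358.7, 195.0], [0.5895, -0.0008])]
```

>>> servo_tool:
  moves:
    - [4.5,0,0,0,-1]
    - [4.5,0,0,0,-1]
    - [3,0,0,0,-1]
    - [2.1,0,0,0,-1]
    - [0,0,0,0,1]
    - [0,0,0,0,1]
    - [0,0,0,0,1]
    - [0,0,0,0,1]
    - [0,0,0,0,1]
    - [0,0,0,0,1]
  grip_force: 60

```text
clock: 31.45
tcp_pos: [0.6073, -0.0098, 0.0902]
orientation: [0.64, 0.303, 0.638, -0.302]
wrist_force: [-0.5, 1.0, 5.2]
finger_gap: 0.0399
```

```bash
python3 - <<'E'
from fit import *
s=st()
p=cam('wrist','w8.png')
print(heading(p,p['pixels'],(249,262),(386,380),list(range(245,300)),.126))
E
```

```text
t 31.45 tcp [ 0.6073 -0.0098  0.0902] xax [ 0.002 -0.    -1.   ] yawY 39.31 j [-0.148  0.448 -0.111  1.011  0.     0.736] F [-0.46  1.04  5.22] T [0.114 0.024 0.028] gap 0.0399
[(np.float64(165.74), 13, [288.1, 299.0], [242.3, 245.0], [0.5733, 0.0065]), (np.float64(134.63), 34, [382.5, 299.0], [379.8, 245.0], [0.5984, 0.0271])]
```

>>> servo_tool:
  moves:
    - [0.001,0,0,0.012,1]
    - [0.001,0,0,0.012,1]
    - [0.001,0,0,0.012,1]
    - [0.001,0,0,0.012,1]
    - [0,0,0,0,1]
    - [0,0,0,0,1]
    - [0,0,0,0,1]
    - [0,0,0,0,1]
    - [0,0,0,0,1]
    - [0,0,0,0,1]

```text
clock: 32.75
tcp_pos: [0.6073, -0.0098, 0.0902]
orientation: [0.632, 0.318, 0.631, -0.317]
wrist_force: [0.1, -0.0, 5.3]
finger_gap: 0.0394
```

```bash
python3 - <<'E'
from fit import *
s=st()
E
```

```text
t 32.75 tcp [ 0.6073 -0.0098  0.0902] xax [ 0.002 -0.    -1.   ] yawY 36.61 j [-0.148  0.448 -0.111  1.01  -0.     0.784] F [ 0.12 -0.03  5.3 ] T [0.099 0.039 0.446] gap 0.0394
```

>>> servo_tool:
  moves:
    - [0,0,0,0,-1]
    - [0,0,0,0,-1]
    - [0,0,0,0,-1]
    - [0,0,0,0,-1]
    - [0,0,0,0,-1]
    - [0,0,0,0,-1]
    - [-1,0,0,0,-1]
    - [-3,0,0,0,-1]
    - [-6,0,0,0,-1]
    - [-4,0,0,0,-1]

```text
clock: 34.0
tcp_pos: [0.6072, -0.0099, 0.2327]
orientation: [0.633, 0.318, 0.63, -0.318]
wrist_force: [-0.2, 0.4, 0.3]
finger_gap: 0.085
```

```bash
python3 - <<'E'
from fit import *
s=st()
p=cam('wrist','w9.png')
print(heading(p,p['pixels'],(285,291),(347,351),list(range(170,281))))
im=p['pixels'];cv2.imwrite('pics/w9c.png',cv2.resize(im[0:420,220:420],None,fx=1.42,fy=1.42))
E
```

```text
t 34.0 tcp [ 0.6072 -0.0099  0.2327] xax [ 0.003 -0.001 -1.   ] yawY 36.56 j [-0.148  0.374  0.136  1.33  -0.     0.784] F [-0.23  0.37  0.3 ] T [ 0.021 -0.022 -0.066] gap 0.085
[(np.float64(130.07), 97, [291.7, 280.0], [281.9, 170.0], [0.5897, -0.0212]), (np.float64(130.82), 81, [352.4, 280.0], [346.6, 170.0], [0.6215, 0.0023])]
```

View pics/w9.png

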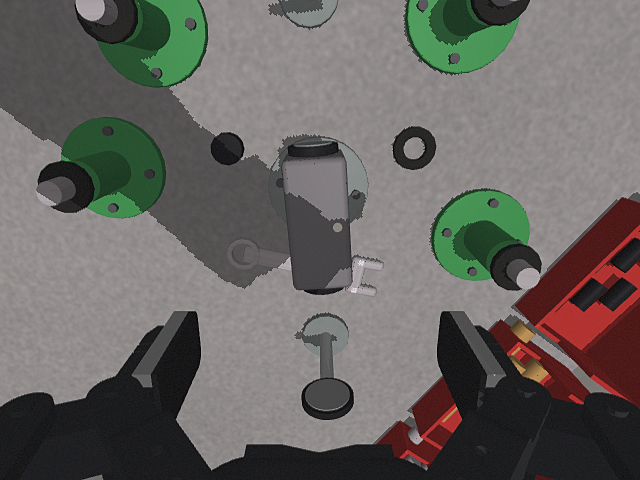

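```bash
python3 - <<'E'
from fit import *
p=cam('wrist','w10.png')
im=p['pixels'];hsv=cv2.cvtColor(im,cv2.COLOR_BGR2HSV)
cv2.imwrite('pics/w10a.png',np.vstack([cv2.resize(im[0:50,250:370],(720,300),interpolation=cv2.INTER_CUBIC),cv2.resize(im[306:356,265:385],(720,300),interpolation=cv2.INTER_CUBIC)]))
E
```

```text
(no output)
```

View pics/w10a.png

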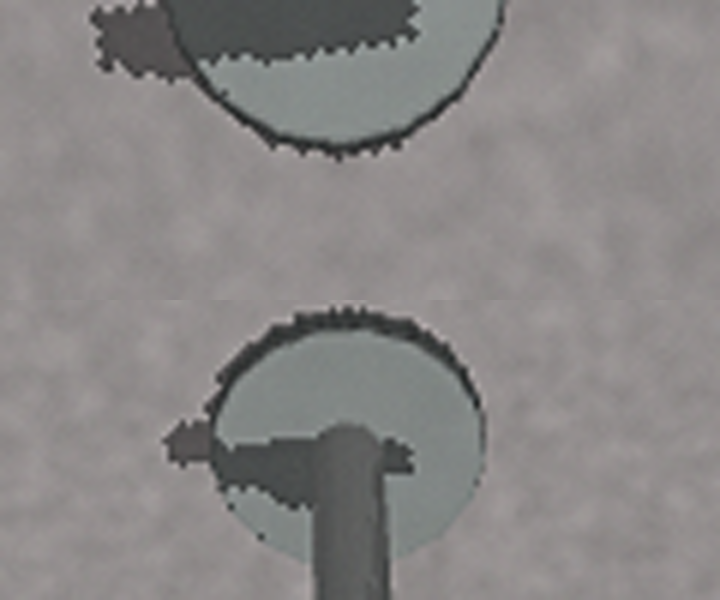

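```bash
python3 - <<'E'
from fit import *
p=cam('wrist')
for z in (.004,.008):
  A=atz(p,(322.8,330),z);B=atz(p,(305.6,-2.5),z);d=B-A;print(A,B,(A+B)/2,np.hypot(*d[:2]),np.degrees(np.arctan2(d[1],d[0])))
E
```

```text
[ 0.70407338 -0.12959867  0.004     ] [0.51034165 0.10660082 0.004     ] [ 0.60720751 -0.01149892  0.004     ] 0.3054867927568308 129.35873637546058
[ 0.70251481 -0.12762311  0.008     ] [0.51085296 0.10605276 0.008     ] [ 0.60668388 -0.01078518  0.008     ] 0.3022228878153725 129.35873637546058
```

>>> servo_tool:
  moves:
    - [0,-3.6,2.1,0,-1]
    - [0,-3.6,2.1,0,-1]
    - [0,-3.6,2.1,0,-1]
    - [0,-3.6,2.1,0,-1]
    - [0,-3.6,2.1,0,-1]
    - [0,-3.6,2.1,0,-1]
    - [0,-3.6,2.1,0,-1]
    - [0,-3.6,2.1,0,-1]
    - [0,-3.6,2.1,0,-1]
    - [0,0,0,0,-1]

```text
clock: 35.4
tcp_pos: [0.4572, -0.3566, 0.2277]
orientation: [0.63, 0.319, 0.632, -0.319]
wrist_force: [1.0, 0.4, -0.6]
finger_gap: 0.0855
```

```bash
python3 - <<'E'
from fit import *
st()
for n,x,y in [('top',250,160),('scene',220,200)]:
    p=cam(n,n+'11.png');cv2.imwrite(f'pics/{n}11c.png',cv2.resize(p['pixels'][y:y+120,x:x+160],None,fx=5,fy=5,interpolation=cv2.INTER_CUBIC))
E
```

```text
t 35.4 tcp [ 0.4572 -0.3566  0.2277] xax [-0.002  0.001 -1.   ] yawY 36.31 j [-0.801  0.325  0.054  1.301 -0.     0.136] F [ 1.02  0.45 -0.59] T [-0.001  0.014  0.002] gap 0.0855
```

View pics/top11c.png

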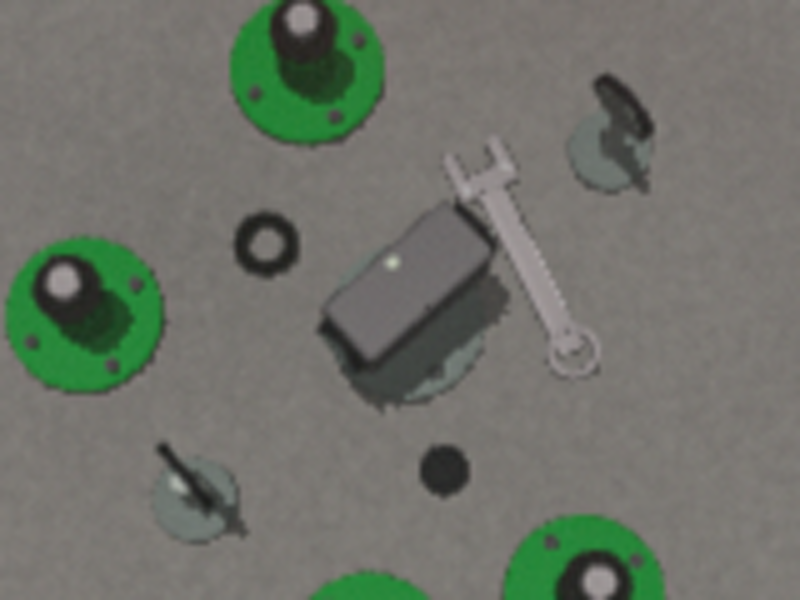

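View pics/scene11c.png

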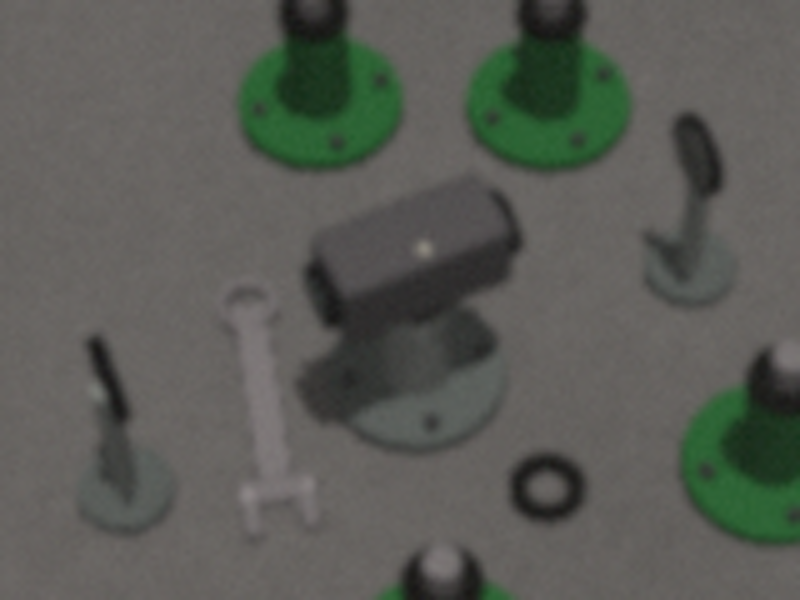

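```bash
python3 - <<'E'
from h import *
print(order.hand_in()); st()
E
```

```text
the job is handed in; nothing more can be done
None
the job is handed in; nothing more can be done
```

The head is screwed on, snug on its seal and lined up with the two reflector posts to about 1°, and the job is handed in. I handed it in at about 35.5 s of the 64 s allowed.

- **Turning:** The thread bit between 172° and 192° of clockwise turning, where the torque jumped from about 0.09 to 0.52 N·m. I let go, regrasped half a turn back and turned on to the first line-up after snug. That is about 0.30–0.36 turn past the bite, well short of the 0.75 turn that crushes the seal.
- **Correction:** After the first release the wrist camera showed the head about 2.5° short, because it had lagged in the grip. I regrasped and nudged it clockwise, then let go and moved the arm clear.
- **Final alignment:** The wrist camera put the head at about 130.4° and the posts at about 129.4°, so it is about 1° short, which is near the measuring error, and I left it there. In the top and scene pictures, the head edges I checked by eye ran parallel to the line of the posts within about 1°. One shaded edge in the top picture read a few degrees off, and I trusted it less.
- **Other checks:** The ring, cap, wrench and posts look unmoved near the stand. I did not compare the carton, mug, spray and driver again, but the arm did not go near them. The measured wrist forces stayed under about 10 N.

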